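# Hold the cast bracket level over its opened fixture

### The arm

A 7-joint arm with a two-finger parallel gripper is mounted at the origin on the work surface; the furniture and walls round the work are solid. World frame = base frame: x ahead of the robot, y to its left, z up, the work surface at z = 0. Lengths are in m, angles in rad, forces in N, time in s.
With the tool pointing down it reaches from about 0.4 to 0.85 m from the base axis. Payload 4.5 kg.
Tool frame: the origin (TCP) lies on the centre line of the jaws, within the pads' length; the fingertips stand 14 mm ahead of it and the grasp point (between the pads) lies 5 mm behind it (r.tcp_to_tips is the z of the fingertips in the tool frame, in m); z points along the fingers, y is the direction in which the jaws open and shut (so a half turn about z gives the same grasp; the last joint's range is limited). The gripper opens to 88 mm and grips with 3 to 60 N. Pads are 18 mm wide; open, the fingers measure 123 mm over their backs; the gripper's body (75 mm by 187 mm) begins 45 mm behind the grasp point.
Start: joints at [1.245, 0.689, -0.195, 1.565, 0.157, 0.902, -0.215], TCP at [0.22, -0.585, 0.253] pointing down, gripper open.
Joint ranges: [-3.01, 3.01], [-0.46, 2.08], [-1.47, 1.51], [0.13, 2.56], [-1, 4.14], [0.04, 2.09], [-2.66, 2.66]. Speed limits (rad/s): [2.57, 2.57, 3.14, 3.14, 3.14, 3.14, 3.14].

### API

Orientations are given as a unit quaternion [x, y, z, w].
In Python, from plant import r, viewer gives the robot as it stands.
- The arm moves only by the shell command python3 -m inch 'ROWS' [FORCE]. ROWS is JSON, a list of rows, each a list of 3 entries, a list of its own where there are three numbers: the closure, from 0 (fully open) to 1 (shut), then the shift along the tool's x, y, z in cm, then the turn about the tool's z in degrees. In form: [[fingers, [x, y, z], yaw], ...]. A call has 1 to 20 rows; each row is the pose to reach, as a shift and turn from the pose commanded when the call began, along the tool's axes at that moment; what a row does not reach only later rows make up. A row lasts 1/10 s, in which the tool goes at most 50 mm and 8.59 degrees, less where a joint would pass 70% of its speed; a pose out of reach is approached as far as the arm can. A call with a gripper value outside its range is refused whole. The fingers move at their own pace and stop on an object; FORCE is the grip in N (left out, the last holds). Time passes only in rows, so rows that repeat a pose let the fingers close. It gives the time, the measured TCP pose, the force and the opening at its end, in the units of the state.
- r.get_state(): the state, without advancing time (a new reading comes with each control period).
- viewer.snapshot(name): name is "scene" or "side" or "wrist"; returns the picture (480x640x3 uint8, red, green, blue); there is no depth.
- viewer.camera_params(name): a dict with "intrinsics" (3x3 intrinsics, pixels), "world_to_cam" (4x4, takes a point from world to camera coordinates). Camera axes: x right, y up, looking along -z (the intrinsics and any distortion apply to the point x, -y, -z); pixel columns grow to the right and rows downward; lengths in m; the calibration is good to about 2 mm. The wrist camera is an equidistant fisheye: a pixel r from the principal point sees the ray r / f radians off the axis. A picture is of the moment at which its call begins: read the wrist's pose just before it. camera_params takes no time and is no camera call; for the wrist camera it gives the pose at the moment of the call.
- r.finish_job(): hands the job in, once; it reports no verdict.
Trained networks look in the newest picture that a camera, given by its name, has taken for a name from the list of things; names that differ only in an ending like _2 or _b are one class to them, and where a whole thing is asked for, a point or a joint stands for the part that bears it (a point fixed in the world has none). Each returns a list of dicts, best first, with "p" (0 to 1); they miss things now and then, are a little off and sometimes report something else, mostly with a low value. They report only what shows in the picture. A call takes as long as a camera call.
- viewer.outline_of(camera, name): "pixels" (480x640 bool, what is visible of it) and "bbox" ([left, top, width, height] in pixels, round what is visible of it).
The state is a dict: "clock": time; "q": joint angles; "qd": joint speeds; "joint_torque": joint torques, N m; "tool_pos": TCP position; "eef_rot": TCP orientation; "contact_force": force on the tool from outside, world axes, zero at the start; "moment": the same for the moment, N m; "opening": opening from 0.0 (shut) to 1.0 (fully open).
Only numpy, scipy, OpenCV 4.12 (cv2) and the standard library are available. Lean on these libraries where they do the work, as an engineer would, in place of code of your own. Each camera call takes 0.05 s, during which the arm holds its last target.

### The job

Open the clamp of the blue holding fixture: swing its red-knobbed handle a quarter turn, all the way to its stop, so that the clamp bar no longer lies across the seat. Then pick up the dark cast hanger bracket by its balance point (the yellow band) and hold it level about 5 cm above the tips of the fixture's two posts, the heavy hub lined up over the thick post and the small eye over the thin pin, not touching the fixture. Finish while still holding it there: do not lower it or let go; leave the other things on the table undisturbed.

Things in the scene. Friction and masses are not known exactly. Their poses are not given: they have to be found in the camera images.
- bracket: Dark cast bracket, loose, flat on the table, 200 mm long, 0.4-0.75 kg. Arm 14 mm wide, from 8 to 32 mm above its underside, joins a heavy hub (46 mm dia, 36 high, bore 20) to a small eye (26 dia, 32 high, bore 14). A 24 mm yellow band marks the balance point. Origin: underside, below the balance point; x along the arm to the eye, z up; hub axis at x = -50, eye axis at x = +114 mm.
- balance_mark (a point): Balance point of the bracket, in the middle of the yellow band, 22 mm above the underside plane. Grip across the arm here.
- hub_center (a point): Point on the axis of the bracket's heavy hub, at the underside.
- eye_center (a point): Point on the axis of the bracket's small eye, at the underside.
- fixture: Fixture, fixed on the table: blue plate 230 x 105 x 14 mm with two upright steel posts, tips 45 mm above the table: thick one (16 mm) for the hub, thin pin (10 mm) for the eye. Origin: table height, where the seated bracket's origin would be in plan; x from thick post to thin pin, z up; posts at x = -50 and +114 mm, y = 0; clamp pivot at x = +32, y = -50 mm.
- hub_post (a point): Tip of the thick post (the hub belongs over it), 45 mm above the table.
- eye_pin (a point): Tip of the thin pin (the small eye belongs over it), 45 mm above the table.
- clamp_handle (a joint): Clamp handle angle about its upright pivot, rad, counter-clockwise from above. 0: closed, bar across the seat, knob arm to the fixture's -y. 1.57: open stop, bar along the plate's edge, knob arm to the fixture's +x. Starts at 0 to 0.3; light friction (about 1.5 N at the knob), stays where left. Bar and arm are flat steel 54 to 62 mm above the table.
- handle_pivot (a point): Point on the upright pivot axis of the handle, 56 mm above the table.
- handle_knob (a point): Top of the upright round red knob at the end of the handle, 80 mm from the pivot axis, 102 mm above the table. The knob is 14 mm in diameter, 40 mm high, does not revolve on the handle; pinch it from above or push it.
- grind_block: Bystander: dark grey block 58 x 90 x 26 mm. Leave alone.
- solder_spool: Bystander: small spool of wire 57 x 42 x 45 mm. Leave alone.

How it is judged:
On the way, in this order (a step that is already met when the one before it is completed fails the run):
1. the clamp handle is turned open to its stop while the bracket still lies on the table (value of joint clamp_handle above 1.45 rad and height (world z) of bracket below 0.01 m), for 0.2 s.
2. the bracket is lifted clear of the table in the fingers (height (world z) of bracket above 0.03 m and contact force between the fingers and bracket above 1 N), for 0.2 s.
At the end, for the whole second after the job is handed in: Handle open (over 1.45 rad). Bracket held still in the fingers within 22 mm of its balance point, tilted under 0.1 rad, not touching the fixture; hub axis and eye axis each within 13 mm of their post in plan; underside 20 to 85 mm above the post tips (value of joint clamp_handle above 1.45 rad and contact force between the fingers and bracket above 1 N and contact force between bracket and fixture below 0.1 N and horizontal distance between the grasp point and balance_mark below 0.022 m and angle between bracket's own z axis and vertical below 0.1 rad and horizontal distance between hub_center and hub_post below 0.013 m and horizontal distance between eye_center and eye_pin below 0.013 m and z of bracket in the frame of fixture between 0.065 and 0.13 m and linear speed of bracket below 0.03 m/s); the arm keeps its last pose, push and grip.
It fails at once if a bystander is shifted by more than 25 mm (distance of any of grind_block, solder_spool from where it was at the start of the episode above 0.025 m).
It also fails if it takes over 64 s, if anything falls off the work surface, if the arm or the gripper's body presses on something with over 40 N, if the wrist force passes 120 N, or if a joint passes its speed limit or range.

## Working session

There is one attempt and no reset: what is moved stays moved. The work goes in short steps, Python scripts to look and compute and a shell command to move; the robot and the scene stay as the last step left them, time stands still between calls to the robot, and variables do not carry over. Pictures are saved under pics/ and viewed, and the job is handed in when it is done.

```bash
ls; mkdir -p pics
cat > h.py <<'E'
import numpy as np, cv2
from plant import r, viewer
def snap(cam,name):
    p=viewer.camera_params(cam); im=viewer.snapshot(cam)
    cv2.imwrite(f'pics/{name}.png',im[:,:,::-1]); return im,p
def ray(cam,uv,p):
    K=np.array(p['intrinsics']);T=np.array(p['world_to_cam'])
    x=(uv[0]-K[0,2])/K[0,0]; y=(uv[1]-K[1,2])/K[1,1]
    if cam=='wrist':
        t=np.hypot(x,y); s=np.sinc(t/np.pi) and np.sin(t)/max(t,1e-9)
        d=np.array([x*s,-y*s,-np.cos(t)])
    else: d=np.array([x,-y,-1.])
    R=T[:3,:3]; o=-R.T@T[:3,3]; d=R.T@d; return o,d/np.linalg.norm(d)
def atz(cam,uv,p,z):
    o,d=ray(cam,uv,p); return o+d*(z-o[2])/d[2]
def proj(cam,X,p):
    K=np.array(p['intrinsics']);T=np.array(p['world_to_cam'])
    c=T[:3,:3]@np.asarray(X)+T[:3,3]; v=np.array([c[0],-c[1],-c[2]])
    if cam=='wrist':
        n=np.hypot(v[0],v[1]); t=np.arctan2(n,v[2]); a=v[:2]/max(n,1e-9)*t
    else: a=v[:2]/v[2]
    return np.array([K[0,0]*a[0]+K[0,2],K[1,1]*a[1]+K[1,2]])
E
python3 - <<'E'
from h import *
np.set_printoptions(precision=4,suppress=True)
s=r.get_state(); print(s['clock'],s['tool_pos'],s['eef_rot'],s['opening'],s['contact_force'])
for c in ['scene','side','wrist']:
    im,p=snap(c,c+'0'); print(c,{k:np.round(v,4).tolist() for k,v in p.items() if k in('intrinsics','world_to_cam')}, [k for k in p])
E
```

```text
pics
0.0 [ 0.2198 -0.5844  0.2519] [ 0.9839  0.179  -0.0002 -0.0009] 0.9980720551323912 [ 0.489   0.0681 -0.3825]
scene {'intrinsics': [[461.531, 0.0, 311.9027], [0.0, 461.531, 237.1631], [0.0, 0.0, 1.0]], 'world_to_cam': [[-0.0288, 0.9995, -0.0152, 0.0524], [-0.8493, -0.0164, 0.5277, 0.3821], [0.5271, 0.0281, 0.8493, -1.3046], [0.0, 0.0, 0.0, 1.0]]} ['intrinsics', 'world_to_cam']
side {'intrinsics': [[449.4451, 0.0, 324.1537], [0.0, 449.4451, 242.4253], [0.0, 0.0, 1.0]], 'world_to_cam': [[0.382, 0.924, -0.0149, -0.1314], [-0.7264, 0.3102, 0.6133, 0.3145], [0.5714, -0.2235, 0.7897, -1.4024], [0.0, 0.0, 0.0, 1.0]]} ['intrinsics', 'world_to_cam']
wrist {'intrinsics': [[371.6483, 0.0, 322.5981], [0.0, 371.6483, 239.9495], [0.0, 0.0, 1.0]], 'world_to_cam': [[0.3523, -0.9359, -0.0022, -0.6234], [0.9008, 0.3397, -0.2704, 0.0366], [0.2538, 0.0933, 0.9627, -0.3899], [0.0, 0.0, 0.0, 1.0]]} ['intrinsics', 'world_to_cam']
```

View pics/scene0.png

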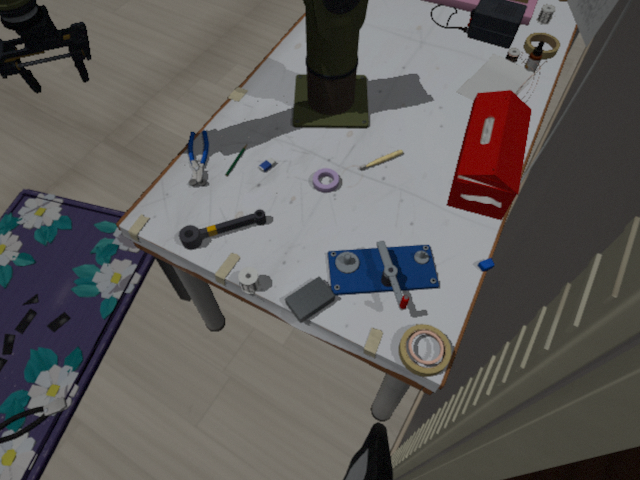

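View pics/side0.png

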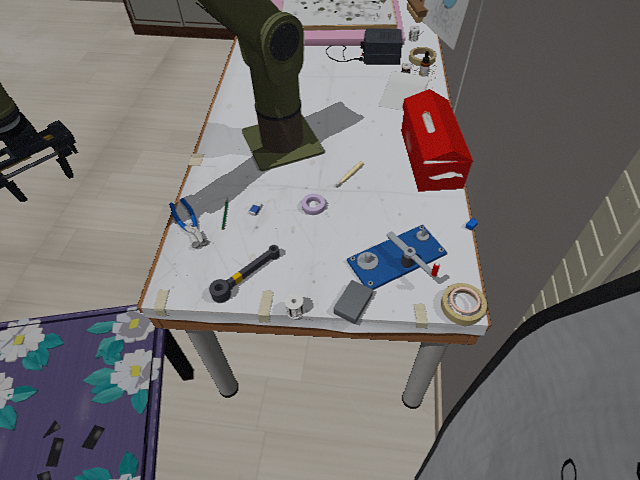

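View pics/wrist0.png

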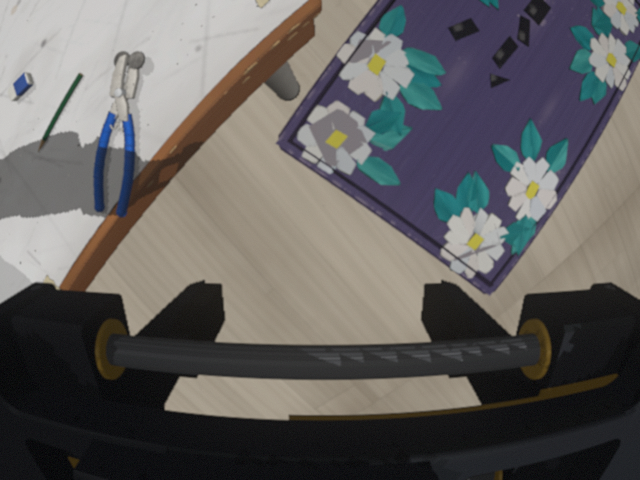

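Run:
```python
from h import *
np.set_printoptions(precision=4,suppress=True)
for c in ['scene','side']:
    for n in ['bracket','fixture','clamp_handle','handle_knob','balance_mark','hub_post','eye_pin','grind_block','solder_spool']:
        try:
            for d in viewer.outline_of(c,n)[:2]:
                ys,xs=np.nonzero(d['pixels']); print(c,n,round(d['p'],2),d['bbox'],xs.mean().round(1),ys.mean().round(1),len(xs))
                np.save(f'pics/{c}_{n}.npy',d['pixels']) if d['p']>.5 else 0
        except Exception as e: print(c,n,e)
```

```text
scene bracket 0.62 [326.7, 244.3, 111.6, 64.8] 382.2 270.7 4761
scene bracket 0.58 [176.2, 210.1, 88.0, 38.4] 217.4 229.0 1101
scene fixture 0.96 [329.0, 243.8, 110.9, 64.4] 382.0 270.7 4825
scene clamp_handle 0.59 [376.6, 240.7, 31.5, 70.4] 391.1 274.7 562
scene handle_knob 0.83 [375.8, 242.1, 32.8, 68.9] 391.3 275.5 661
scene balance_mark 0.76 [176.2, 208.3, 89.8, 44.1] 216.9 229.1 1146
scene hub_post 0.96 [330.0, 243.4, 106.8, 65.5] 382.3 270.5 4826
scene eye_pin 0.86 [324.1, 239.1, 112.2, 70.9] 381.8 270.3 5012
scene grind_block 0.62 [285.2, 279.8, 49.9, 42.4] 309.1 299.6 1226
scene solder_spool 0.96 [238.3, 267.9, 22.8, 26.0] 248.5 280.8 465
side bracket 0.92 [208.8, 243.1, 73.2, 57.8] 240.1 275.8 991
side fixture 0.88 [345.6, 226.5, 105.3, 59.8] 397.5 257.5 3650
side clamp_handle 0.89 [387.7, 233.2, 51.2, 46.1] 413.1 254.8 528
side handle_knob 0.83 [389.2, 232.2, 50.0, 48.0] 414.7 256.2 512
side handle_knob 0.58 [207.9, 246.1, 71.6, 53.9] 240.5 275.3 1003
side balance_mark 0.78 [209.7, 246.0, 68.6, 57.0] 240.0 275.8 1016
side balance_mark 0.62 [348.1, 223.9, 99.8, 67.7] 397.1 257.2 3501
side hub_post 0.88 [346.5, 227.7, 98.7, 61.4] 397.3 257.3 3424
side eye_pin 0.66 [349.6, 224.8, 98.2, 66.1] 397.4 257.1 3533
side eye_pin 0.35 [211.8, 243.7, 68.7, 56.6] 240.0 275.8 1084
side grind_block 0.98 [336.0, 279.2, 37.8, 43.8] 352.8 302.1 1006
side solder_spool 0.75 [283.4, 290.4, 22.3, 25.7] 294.8 305.6 409
```

Run:
```python
import cv2
a=cv2.imread('pics/scene0.png')
cv2.imwrite('pics/c1.png',cv2.resize(a[230:325,310:450],None,fx=5.6,fy=5.6,interpolation=cv2.INTER_CUBIC))
cv2.imwrite('pics/c2.png',cv2.resize(a[195:260,165:280],None,fx=6,fy=6,interpolation=cv2.INTER_CUBIC))
a=cv2.imread('pics/side0.png')
cv2.imwrite('pics/c3.png',cv2.resize(a[215:295,330:460],None,fx=6,fy=6,interpolation=cv2.INTER_CUBIC))
```

```text
(no output)
```

View pics/c1.png

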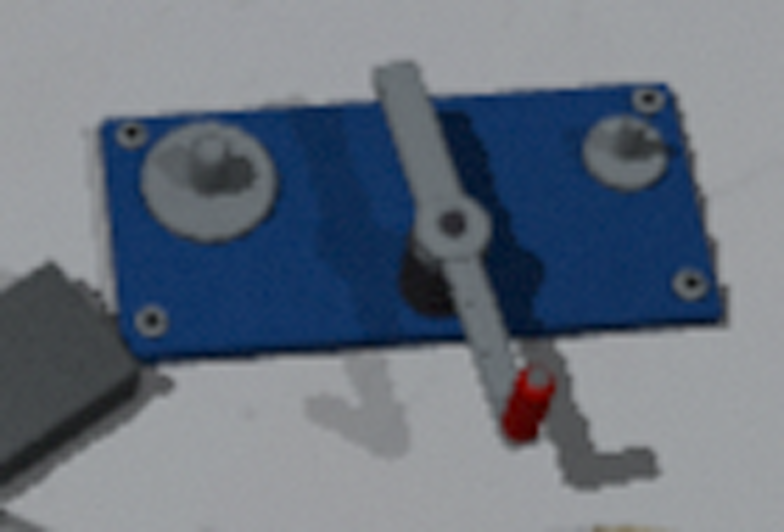

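View pics/c2.png

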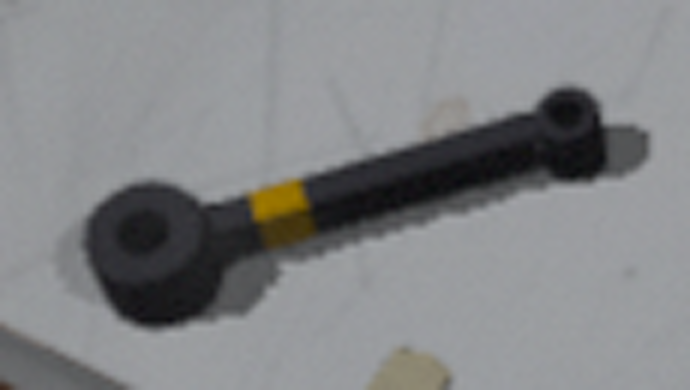

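View pics/c3.png

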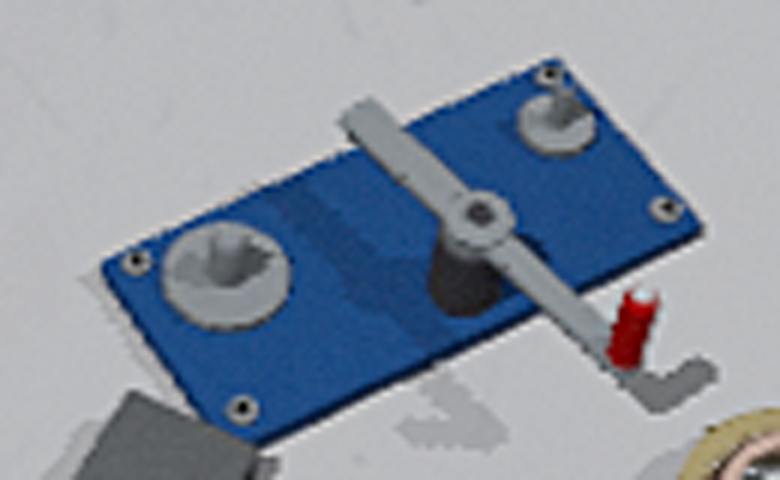

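Run:
```python
from h import *
np.set_printoptions(precision=4,suppress=True)
ps=viewer.camera_params('scene');pd=viewer.camera_params('side')
S=dict(hubpost=(347.9,255.9,.045),eyepin=(422.9,253.6,.045),pivot=(390.9,269.6,.062),knob=(406.6,297.1,.102),hub=(189.2,233.3,.036),eye=(259.7,213,.032),band=(211.3,228.3,.032))
D=dict(hubpost=(368,254.7,.045),eyepin=(423.8,230.3,.045),pivot=(410,250.3,.062),knob=(437.5,264.7,.102))
P={}
for k,(u,v,z) in S.items():
    P[k]=atz('scene',(u,v),ps,z)
    print(k,P[k], atz('side',D[k][:2],pd,z) if k in D else '')
for a,b in [('hubpost','eyepin'),('pivot','knob'),('hub','eye'),('hub','band')]:
    d=(P[b]-P[a])[:2]; print(a,b,np.linalg.norm(d),np.degrees(np.arctan2(d[1],d[0])))
```

```text
hubpost [0.5243 0.0406 0.045 ] [0.5276 0.0382 0.045 ]
eyepin [0.5154 0.2011 0.045 ] [0.5142 0.1985 0.045 ]
pivot [0.5646 0.1276 0.062 ] [0.5656 0.1282 0.062 ]
knob [0.6441 0.1472 0.102 ] [0.6479 0.1445 0.102 ]
hub [ 0.4681 -0.314   0.036 ] 
eye [ 0.4071 -0.161   0.032 ] 
band [ 0.4512 -0.2673  0.032 ] 
hubpost eyepin 0.16081583216629247 93.17162808329026
pivot knob 0.08186501061481471 13.829084503331153
hub eye 0.1647242265712568 111.74628868248246
hub band 0.04965066323521314 109.84174128202642
```

```bash
cat >> h.py <<'E'
from scipy.spatial.transform import Rotation as Ro
def plan(pos,psi):
    """shift in cm along tool axes and yaw deg to bring TCP to pos with tool y at world angle psi"""
    s=r.get_state(); R=Ro.from_quat(s['eef_rot']).as_matrix()
    sh=R.T@(np.asarray(pos)-s['tool_pos'])*100
    cur=np.degrees(np.arctan2(R[1,1],R[0,1])); dy=-(psi-cur); dy=(dy+180)%360-180
    print('cur',np.round(s['tool_pos'],4),'psi',round(cur,2),'tilt z',np.round(R[:,2],4),'-> shift',np.round(sh,2),'yaw',round(dy,2))
E
python3 -c "
from h import *
plan((0.645,0.145,0.20),-76)"
```

```text
cur [ 0.2201 -0.585   0.2527] psi -69.38 tilt z [ 0. -0. -1.] -> shift [ 65.47 -53.36   5.27] yaw 6.62
```

```bash
python3 -m inch '[[0,[3,-2.5,0],0],[0,[7,-5.5,0],0],[0,[11,-9,0],0],[0,[15,-12,0],0],[0,[19,-15.5,0],0],[0,[23,-18.5,0],0],[0,[27,-22,0],0],[0,[31,-25,0],0],[0,[35,-28.5,0],0],[0,[39,-32,0],0],[0,[43,-35,0],0],[0,[47,-38.5,1],1],[0,[51,-41.5,2],2],[0,[55,-45,3],3],[0,[59,-48,4],4],[0,[62,-50.5,4.5],5],[0,[64,-52,5],6],[0,[65.5,-53.4,5.3],6.6],[0,[65.5,-53.4,5.3],6.6],[0,[65.5,-53.4,5.3],6.6]]'
python3 - <<'E'
from h import *
print(r.get_state()['q'])
im,p=snap('wrist','w1'); plan((0.645,0.145,0.086),-76)
for n in ['handle_knob','fixture']:
    for d in viewer.outline_of('wrist',n)[:1]: print(n,d['p'],d['bbox'])
print(proj('wrist',(0.645,0.146,0.102),p),proj('wrist',(0.565,0.128,0.062),p),proj('wrist',(0.525,0.04,0.045),p),proj('wrist',(0.515,0.20,0.045),p))
E
```

```text
clock: 3.05
tool_pos: [0.6447, 0.1446, 0.1995]
eef_rot: [0.993, 0.122, -0.0, 0.001]
contact_force: [0.1, -1.0, 0.3]
opening: 1.001
[-0.26231499  0.7949967  -0.0546895   1.50300888  0.05356421  0.84615043
 -1.66209721]
cur [0.6447 0.1433 0.1998] psi -76.07 tilt z [-6.0e-04 -1.9e-03 -1.0e+00] -> shift [ 0.08 -0.18 11.38] yaw -0.07
handle_knob 0.76 [306.3, 223.4, 32.8, 170.4]
fixture 0.63 [208.5, 222.4, 222.5, 170.3]
[321.46850849 247.56684811] [319.32847434 328.50275937] [399.33718692 372.70230344] [230.48878171 346.79657457]
```

View pics/w1.png

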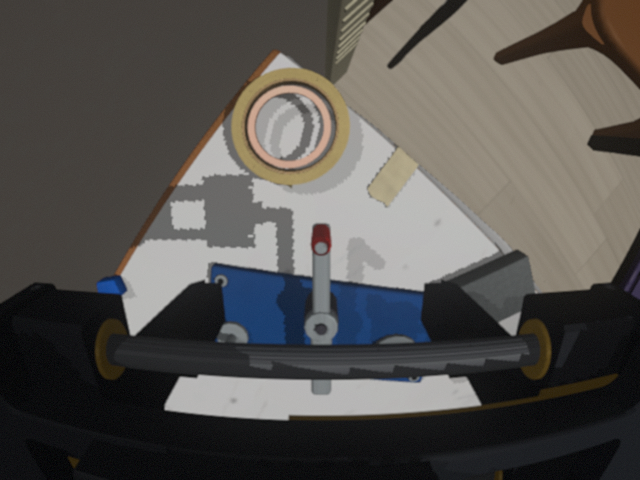

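```bash
python3 -m inch '[[0.2,[0,-0.1,3],0],[0.4,[0,-0.1,6],0],[0.5,[0,-0.1,9],0],[0.5,[0,-0.1,11.4],0],[0.5,[0,-0.1,11.4],0],[1,[0,-0.1,11.4],0],[1,[0,-0.1,11.4],0],[1,[0,-0.1,11.4],0],[1,[0,-0.1,11.4],0],[1,[0,-0.1,11.4],0],[1,[0,-0.1,11.4],0]]' 12
python3 - <<'E'
from h import *
im,p=snap('wrist','w2'); 
piv=np.array([0.565,0.128]); s=r.get_state(); print(s['tool_pos'],s['contact_force'],s['opening']*88)
d=s['tool_pos'][:2]-piv; rr=np.hypot(*d); a0=np.degrees(np.arctan2(d[1],d[0])); print(rr,a0)
for a in range(10,91,10):
    t=np.radians(a0+a); plan((*(piv+.08*np.array([np.cos(t),np.sin(t)])),0.0862),-76+a)
E
```

```text
clock: 4.3
tool_pos: [0.6455, 0.1465, 0.0866]
eef_rot: [0.993, 0.122, 0.001, 0.0]
contact_force: [0.3, 0.0, 5.1]
opening: 0.154
[0.64547059 0.14648859 0.08659023] [-0.55135299  0.25500657  5.39885406] 13.412641440792695
0.0825672095337445 12.939477394474045
cur [0.6455 0.1465 0.0866] psi -75.98 tilt z [ 1.5e-03  2.0e-04 -1.0e+00] -> shift [-0.35 -1.4   0.04] yaw -9.98
cur [0.6455 0.1465 0.0866] psi -75.98 tilt z [ 1.5e-03  2.0e-04 -1.0e+00] -> shift [-0.69 -2.75  0.04] yaw -19.98
cur [0.6455 0.1465 0.0866] psi -75.98 tilt z [ 1.5e-03  2.0e-04 -1.0e+00] -> shift [-1.25 -4.02  0.04] yaw -29.98
cur [0.6455 0.1465 0.0866] psi -75.98 tilt z [ 1.5e-03  2.0e-04 -1.0e+00] -> shift [-2.03 -5.18  0.04] yaw -39.98
cur [0.6455 0.1465 0.0866] psi -75.98 tilt z [ 1.5e-03  2.0e-04 -1.0e+00] -> shift [-3.   -6.19  0.03] yaw -49.98
cur [0.6455 0.1465 0.0866] psi -75.98 tilt z [ 1.5e-03  2.0e-04 -1.0e+00] -> shift [-4.13 -7.01  0.03] yaw -59.98
cur [0.6455 0.1465 0.0866] psi -75.98 tilt z [ 1.5e-03  2.0e-04 -1.0e+00] -> shift [-5.38 -7.62  0.03] yaw -69.98
cur [0.6455 0.1465 0.0866] psi -75.98 tilt z [ 1.5e-03  2.0e-04 -1.0e+00] -> shift [-6.72 -8.01  0.03] yaw -79.98
cur [0.6455 0.1465 0.0866] psi -75.98 tilt z [ 1.5e-03  2.0e-04 -1.0e+00] -> shift [-8.11 -8.15  0.03] yaw -89.98
```

View pics/w2.png

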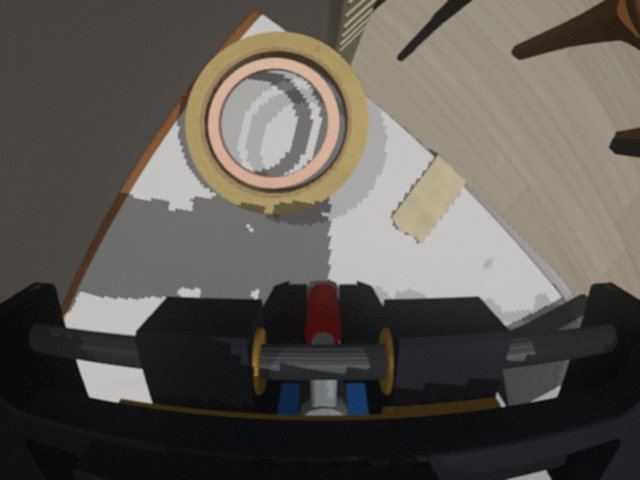

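```bash
python3 -m inch '[[1,[0,-0.5,-0.1],-4],[1,[-0.1,-1.1,-0.1],-8],[1,[-0.2,-1.7,-0.1],-12],[1,[-0.3,-2.25,-0.1],-16],[1,[-0.5,-2.8,-0.1],-20],[1,[-0.7,-3.3,-0.1],-24],[1,[-1,-3.8,-0.1],-28],[1,[-1.25,-4.3,-0.1],-32],[1,[-1.55,-4.8,-0.1],-36],[1,[-1.9,-5.25,-0.1],-40],[1,[-2.3,-5.65,-0.1],-44],[1,[-2.7,-6.05,-0.1],-48],[1,[-3.1,-6.4,-0.1],-52],[1,[-3.6,-6.75,-0.1],-56],[1,[-4.05,-7.05,-0.1],-60],[1,[-4.6,-7.3,-0.1],-64],[1,[-5.1,-7.55,-0.1],-68],[1,[-5.1,-7.55,-0.1],-68]]'
python3 - <<'E'
from h import *
s=r.get_state(); print(s['tool_pos'],s['contact_force'],s['opening']*88,s['q'])
plan((.565,.21,.087),4)
im,p=snap('scene','s2'); 
cv2.imwrite('pics/s2c.png',cv2.resize(im[200:330,310:490,::-1],None,fx=4,fy=4,interpolation=cv2.INTER_CUBIC))
E
```

```text
clock: 6.15
tool_pos: [0.5766, 0.2072, 0.0867]
eef_rot: [0.754, 0.656, -0.0, -0.0]
contact_force: [-0.8, -0.1, 2.0]
opening: 0.156
[0.57663682 0.20723014 0.08667935] [-0.78596318 -0.0760312   1.97194989] 13.74449837273473 [-0.24144251  0.91189495 -0.32207568  1.71566703  0.46559746  0.5913643
 -0.97688634]
cur [0.5766 0.2072 0.0867] psi -7.94 tilt z [-6.e-04 -3.e-04 -1.e+00] -> shift [ 0.11 -1.19 -0.03] yaw -11.94
```

View pics/s2c.png

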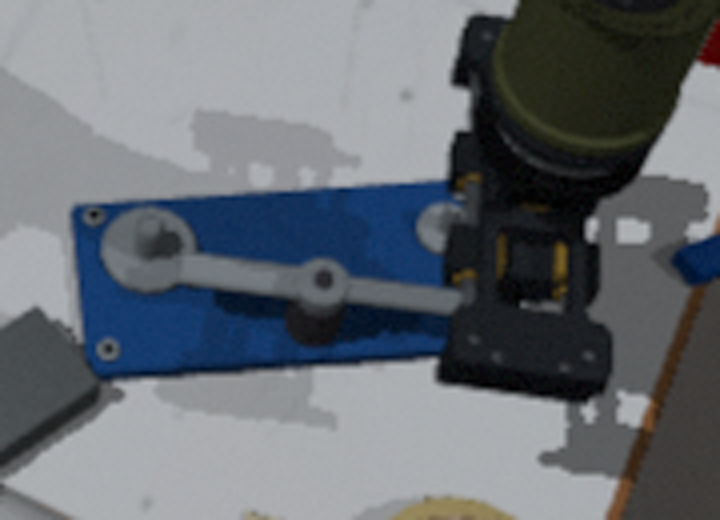

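```bash
python3 -m inch '[[1,[0,-0.3,0],-2],[1,[0,-0.6,0],-4],[1,[0,-0.9,0],-6],[1,[-0.1,-1.1,0],-8],[1,[-0.1,-1.4,0],-10],[1,[-0.1,-1.4,0],-10]]'; python3 -m inch '[[1,[0,-0.2,0],-2],[1,[0,-0.4,0],-3],[1,[0,-0.4,0],-3]]'
```

```text
clock: 6.8
tool_pos: [0.5625, 0.2078, 0.0867]
eef_rot: [0.694, 0.72, -0.001, -0.0]
contact_force: [0.5, -2.3, 1.7]
opening: 0.154
clock: 7.1
tool_pos: [0.5587, 0.2075, 0.0867]
eef_rot: [0.675, 0.738, -0.001, 0.0]
contact_force: [0.6, -2.9, 2.4]
opening: 0.154
```

```bash
python3 -m inch '[[1,[0,-0.3,0],-2],[1,[0,-0.3,0],-2]]'; python3 -m inch '[[1,[0,-0.3,0],-2],[1,[0,-0.3,0],-2]]'
python3 - <<'E'
from h import *
im,p=snap('scene','s3'); 
cv2.imwrite('pics/s3c.png',cv2.resize(im[200:330,310:490,::-1],None,fx=4,fy=4,interpolation=cv2.INTER_CUBIC))
print(r.get_state()['contact_force'])
E
```

```text
clock: 7.3
tool_pos: [0.5584, 0.2074, 0.0868]
eef_rot: [0.662, 0.749, 0.002, 0.001]
contact_force: [5.3, -2.7, -2.5]
opening: 0.151
clock: 7.5
tool_pos: [0.5582, 0.2072, 0.0869]
eef_rot: [0.65, 0.76, 0.004, 0.003]
contact_force: [12.3, -2.9, -6.8]
opening: 0.151
[12.1374073  -3.2741495  -6.90535721]
```

View pics/s3c.png

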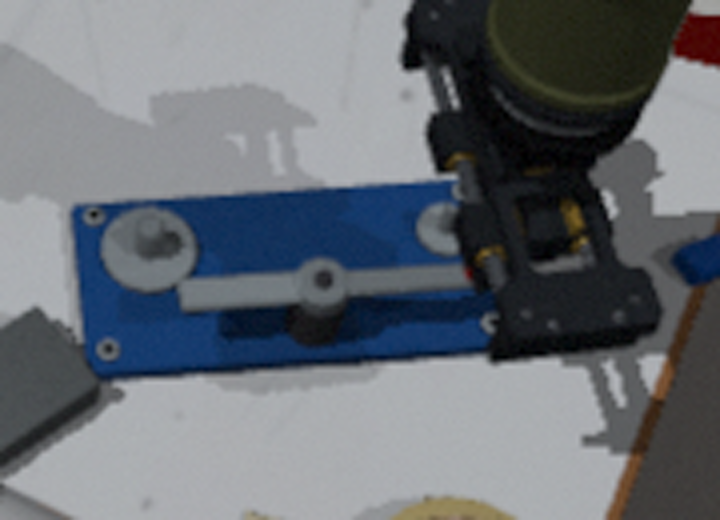

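```bash
python3 -m inch '[[1,[0,0.3,0],0],[0.6,[0,0.4,0],0],[0.5,[0,0.4,0],0],[0.5,[0,0.4,0],0],[0.5,[0,0.4,-3],0],[0.3,[0,0.4,-7],0],[0,[0,0.4,-11],0],[0,[0,0.4,-14],0],[0,[0,0.4,-14],0]]'
python3 - <<'E'
from h import *
im,p=snap('wrist','w4'); print([proj('wrist',x,p).round(1).tolist() for x in [(0.525,0.04,.045),(0.515,.2,.045),(0.565,.128,.062),(.56,.208,.102)]])
print(r.get_state()['contact_force'])
plan((0.4505,-0.2665,0.16),21.7)
E
```

```text
clock: 8.45
tool_pos: [0.5585, 0.2103, 0.231]
eef_rot: [0.649, 0.761, 0.004, 0.001]
contact_force: [0.4, -0.1, 0.6]
opening: 0.841
[[263.1, 373.4], [269.6, 223.6], [313.0, 313.3], [321.7, 239.9]]
[-0.53855722 -0.34390869 -0.61425761]
cur [0.5575 0.2093 0.2286] psi 9.07 tilt z [ 0.0034  0.0021 -1.    ] -> shift [-45.31 -18.09   6.72] yaw -12.63
```

View pics/w4.png

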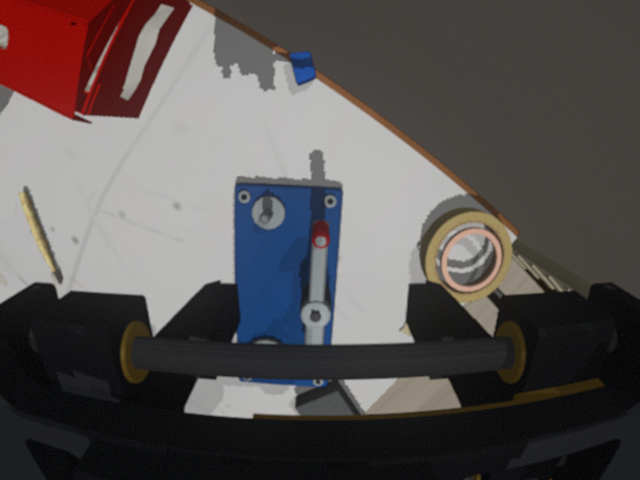

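Run:
```python
import cv2
a=cv2.imread('pics/w4.png')
cv2.imwrite('pics/w4c.png',cv2.resize(a[165:395,220:360],None,fx=5,fy=2.6*1.0,interpolation=cv2.INTER_CUBIC) if 0 else cv2.resize(a[165:265,220:360],None,fx=5.6,fy=5.6,interpolation=cv2.INTER_CUBIC))
```

```text
(no output)
```

View pics/w4c.png

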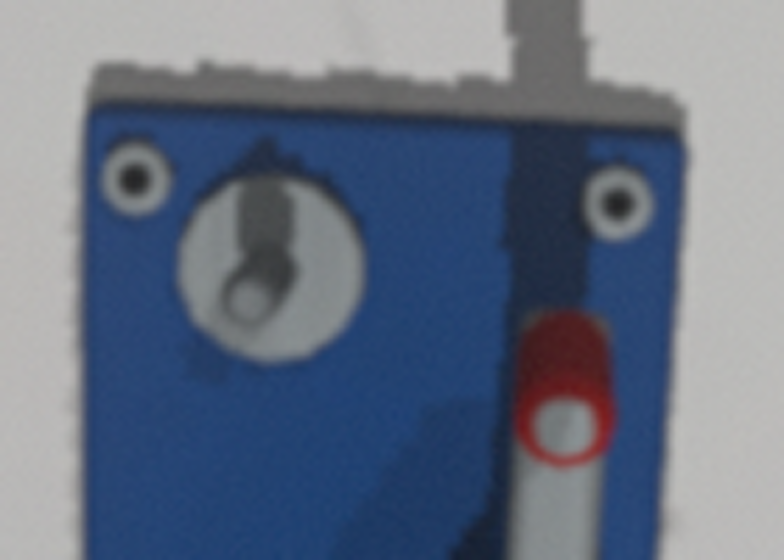

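```bash
python3 -m inch '[[0,[-3,-1.2,0],-1],[0,[-6,-2.4,0],-2],[0,[-9,-3.6,0],-3],[0,[-12,-4.8,0],-4],[0,[-15,-6,0],-5],[0,[-18,-7.2,0],-6],[0,[-21,-8.4,0],-7],[0,[-24,-9.6,0],-8],[0,[-27,-10.8,0],-9],[0,[-30,-12,0],-10],[0,[-33,-13.2,0],-11],[0,[-36,-14.4,0],-12],[0,[-39,-15.6,1],-12.6],[0,[-42,-16.8,2],-12.6],[0,[-44,-17.6,2],-12.6],[0,[-45.3,-18,2],-12.6],[0,[-45.3,-18,2],-12.6],[0,[-45.3,-18,2],-12.6]]'
python3 - <<'E'
from h import *
im,p=snap('wrist','w5'); print(r.get_state()['tool_pos'],[proj('wrist',x,p).round(1).tolist() for x in [(.468,-.314,.036),(.407,-.161,.032),(.4512,-.2673,.032)]])
im,p=snap('scene','s5')
np.save('pics/p5',0)
cv2.imwrite('pics/s5c.png',cv2.resize(im[200:330,310:490,::-1],None,fx=4,fy=4,interpolation=cv2.INTER_CUBIC))
E
```

```text
clock: 10.3
tool_pos: [0.4506, -0.2661, 0.2065]
eef_rot: [0.561, 0.828, 0.001, -0.0]
contact_force: [-0.3, 0.1, 0.1]
opening: 1.001
[ 0.45084642 -0.26565719  0.20669116] [[319.6, 280.0], [319.2, 85.9], [321.5, 223.7]]
```

View pics/w5.png

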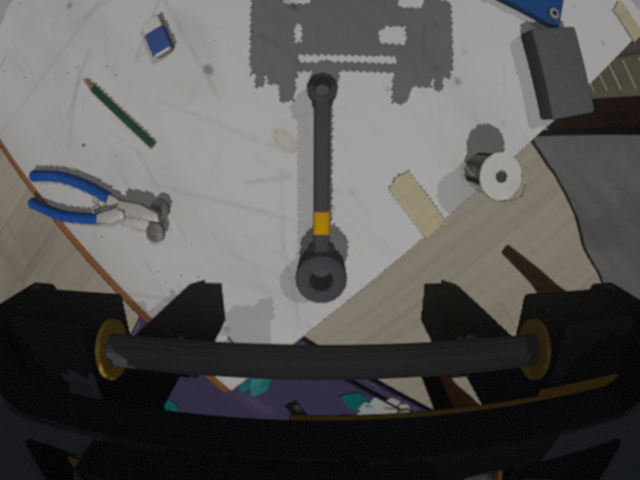

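View pics/s5c.png

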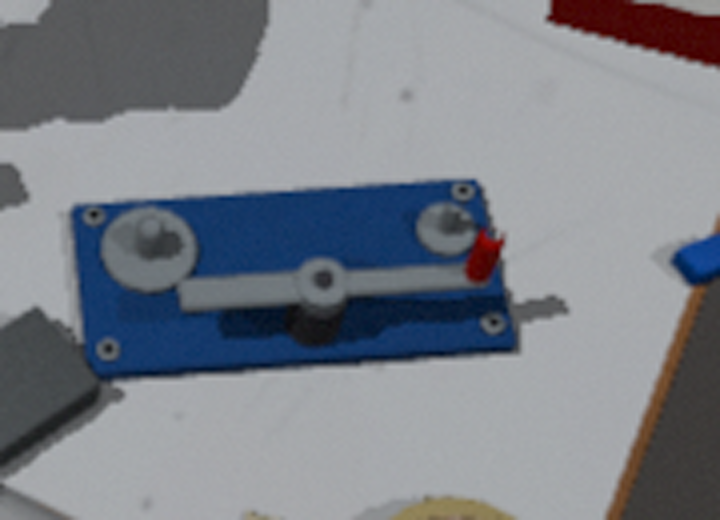

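Run:
```python
from h import *
np.set_printoptions(precision=4,suppress=True)
import cv2
a=cv2.imread('pics/w5.png')
cv2.imwrite('pics/w5c.png',cv2.resize(a[60:310,260:380],None,fx=2.4*2.4/2.4,fy=2.4) if 0 else np.hstack([cv2.resize(a[65:115,290:350],None,fx=6,fy=6,interpolation=2),cv2.resize(a[245:305,290:350],None,fx=6,fy=5,interpolation=2)]))
p=viewer.camera_params('wrist'); s=r.get_state()
for n,uv,z in [('hub',(321,279),.036),('eye',(322,87),.032),('band',(321.5,223.5),.032)]: print(n,atz('wrist',uv,p,z))
T=np.array(p['world_to_cam']); M=np.eye(4);M[:3,:3]=Ro.from_quat(s['eef_rot']).as_matrix();M[:3,3]=s['tool_pos']
TC=T@M; print(TC) # tool->cam
# w4
M4=np.eye(4);M4[:3,:3]=Ro.from_quat([0.649,0.761,0.0035,0.001]).as_matrix();M4[:3,3]=[.558,.2098,.2298]
for M4p in ([.5585,.2103,.231],[.5575,.2093,.2286]):
    M4[:3,3]=M4p
    q=dict(p); q['world_to_cam']=TC@np.linalg.inv(M4)
    print(proj('wrist',(.515,.2,.045),q),proj('wrist',(.56,.208,.102),q), 'pin',atz('wrist',(264.3,218.6),q,.045),'knob',atz('wrist',(320.8,240.8),q,.102),'piv',atz('wrist',(315,313.5),q,.062))
```

```text
hub [ 0.4693 -0.3124  0.036 ]
eye [ 0.4097 -0.1607  0.032 ]
band [ 0.4516 -0.2669  0.032 ]
[[ 0.0002  1.      0.     -0.001 ]
 [ 0.963  -0.0002  0.2697 -0.0317]
 [ 0.2697 -0.     -0.963  -0.1459]
 [ 0.      0.      0.      1.    ]]
[269.6397 223.3467] [321.6565 239.5471] pin [0.5097 0.2035 0.045 ] knob [0.5595 0.207  0.102 ] piv [0.5668 0.1279 0.062 ]
[270.5405 223.0296] [323.2561 239.3201] pin [0.509  0.2031 0.045 ] knob [0.5584 0.2066 0.102 ] piv [0.5657 0.1281 0.062 ]
```

View pics/w5c.png

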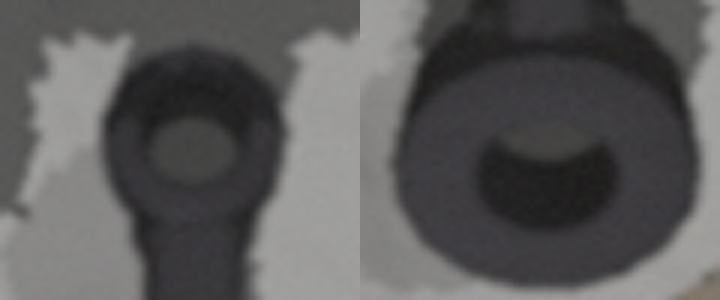

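```bash
python3 -m inch '[[0,[0,0,0],0]]'
python3 - <<'E'
from h import *
np.set_printoptions(precision=4,suppress=True)
p=viewer.camera_params('wrist'); s=r.get_state()
T=np.array(p['world_to_cam']); M=np.eye(4);M[:3,:3]=Ro.from_quat(s['eef_rot']).as_matrix();M[:3,3]=s['tool_pos']
TC=T@M
M4=np.eye(4);M4[:3,:3]=Ro.from_quat([0.649,0.761,0.0035,0.001]).as_matrix();M4[:3,3]=[.558,.2098,.2298]
q=dict(p); q['world_to_cam']=TC@np.linalg.inv(M4)
ps=viewer.camera_params('scene');pd=viewer.camera_params('side')
c1=lambda x,y:(310+x/5.6,230+y/5.6); c3=lambda x,y:(330+x/6,215+y/6); w4=lambda x,y:(220+x/5.6,165+y/5.6)
for z in (.014,.018,.022): print('z',z,'hubdisc',atz('scene',c1(209,180),ps,z)[:2],atz('side',c3(226,275),pd,z)[:2],'eyedisc',atz('scene',c1(625,151),ps,z)[:2],atz('side',c3(557,124),pd,z)[:2],atz('wrist',w4(271,268),q,z)[:2])
z=.014
print('corners scene',[atz('scene',c1(*c),ps,z)[:2] for c in [(103,121),(140,357),(722,320),(668,86)]])
print('corners side',[atz('side',c3(*c),pd,z)[:2] for c in [(103,267),(250,442),(703,228),(555,62)]])
print('w4 corners',[atz('wrist',w4(*c),q,z)[:2] for c in [(90,105),(683,130)]])
print('w4 screws',[atz('wrist',w4(*c),q,.016)[:2] for c in [(135,180),(618,204)]],'scene',[atz('scene',c1(*c),ps,.016)[:2] for c in [(649,99),(690,283),(151,320),(131,134)]])
print('side screws',[atz('side',c3(*c),pd,.016)[:2] for c in [(549,76),(666,207),(242,408),(137,261)]])
E
```

```text
clock: 10.5
tool_pos: [0.4509, -0.266, 0.207]
eef_rot: [0.561, 0.828, 0.0, 0.0]
contact_force: [0.2, -0.7, 0.3]
opening: 0.998
z 0.014 hubdisc [0.5225 0.0409] [0.5243 0.041 ] eyedisc [0.5061 0.205 ] [0.5084 0.2047] [0.5089 0.2022]
z 0.018 hubdisc [0.5247 0.0407] [0.5268 0.0395] eyedisc [0.5084 0.2041] [0.5109 0.2025] [0.5094 0.2031]
z 0.022 hubdisc [0.5269 0.0404] [0.5293 0.038 ] eyedisc [0.5107 0.2031] [0.5135 0.2003] [0.5098 0.2039]
corners scene [array([ 0.4966, -0.001 ]), array([0.5993, 0.014 ]), array([0.5791, 0.2346]), array([0.4759, 0.225 ])]
corners side [array([ 0.501 , -0.0035]), array([0.6   , 0.0147]), array([0.5798, 0.232 ]), array([0.4781, 0.2213])]
w4 corners [array([0.4742, 0.2257]), array([0.5746, 0.2365])]
w4 screws [array([0.4839, 0.2143]), array([0.5657, 0.2226])] scene [array([0.4833, 0.2163]), array([0.5647, 0.2237]), array([0.5847, 0.0181]), array([0.5035, 0.0101])]
side screws [array([0.4853, 0.2138]), array([0.5657, 0.2226]), array([0.5858, 0.018 ]), array([0.505 , 0.0099])]
```

```bash
python3 -c "
from h import *
plan((0.4512,-0.2665,0.020),21.6)"
```

```text
cur [ 0.4509 -0.266   0.207 ] psi 21.76 tilt z [ 5.e-04  4.e-04 -1.e+00] -> shift [-0.06  0.   18.7 ] yaw 0.16
```

```bash
python3 -m inch '[[0,[-0.1,0,4],0.2],[0,[-0.1,0,8],0.2],[0,[-0.1,0,12],0.2],[0,[-0.1,0,15],0.2],[0,[-0.1,0,17],0.2],[0,[-0.1,0,18.2],0.2],[0,[-0.1,0,18.7],0.2],[0,[-0.1,0,18.7],0.2],[0.5,[-0.1,0,18.7],0.2],[0.8,[-0.1,0,18.7],0.2],[1,[-0.1,0,18.7],0.2],[1,[-0.1,0,18.7],0.2],[1,[-0.1,0,18.7],0.2],[1,[-0.1,0,18.7],0.2],[1,[-0.1,0,18.7],0.2]]' 45
python3 - <<'E'
from h import *
im,p=snap('wrist','w6'); plan((0.4512,-0.2665,0.020),21.6); s=r.get_state();print(s['contact_force'],s['opening']*88)
E
```

```text
clock: 12.0
tool_pos: [0.4507, -0.2684, 0.0197]
eef_rot: [0.563, 0.826, -0.0, 0.0]
contact_force: [0.4, 0.4, 0.0]
opening: 0.389
cur [ 0.4507 -0.2684  0.0197] psi 21.42 tilt z [ 1.e-04 -0.e+00 -1.e+00] -> shift [ 0.16  0.12 -0.03] yaw -0.18
[ 1.12373633 -0.34190506  0.78197035] 29.939691250580278
```

View pics/w6.png

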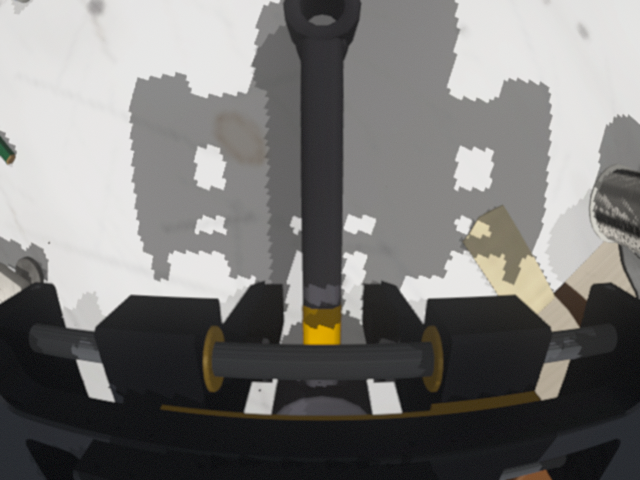

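```bash
python3 -m inch '[[1,[0.1,0,0],0],[1,[0.1,0,0],0],[1,[0.1,0,0],0],[1,[0.1,0,0],0],[1,[0.1,0,0],0],[1,[0.1,0,0],0]]' 45; python3 -m inch '[[1,[0,0,-0.5],0],[1,[0,0,-1.5],0],[1,[0,0,-3],0],[1,[0,0,-5],0],[1,[0,0,-7],0],[1,[0,0,-9.5],0],[1,[0,0,-12],0],[1,[0,0,-14],0],[1,[0,0,-15],0],[1,[0,0,-15],0],[1,[0,0,-15],0]]'
python3 - <<'E'
from h import *
im,p=snap('wrist','w7'); s=r.get_state();print(s['contact_force'],s['moment'],s['opening']*88)
im,p=snap('side','d7')
plan((0.5195,0.0905,0.17),5.6)
E
```

```text
clock: 12.65
tool_pos: [0.4501, -0.2674, 0.0197]
eef_rot: [0.563, 0.826, -0.0, -0.0]
contact_force: [-0.4, 0.2, 0.5]
opening: 0.152
clock: 13.75
tool_pos: [0.4496, -0.2676, 0.1692]
eef_rot: [0.564, 0.826, -0.0, -0.001]
contact_force: [0.0, 0.8, -6.0]
opening: 0.153
[-0.81932475  0.02531124 -5.59728675] [-0.04040968 -0.05700816 -0.02956539] 13.587006951383053
cur [ 0.4495 -0.2673  0.1687] psi 21.42 tilt z [-2.1e-03  7.0e-04 -1.0e+00] -> shift [30.75 19.59 -0.12] yaw 15.82
```

View pics/w7.png

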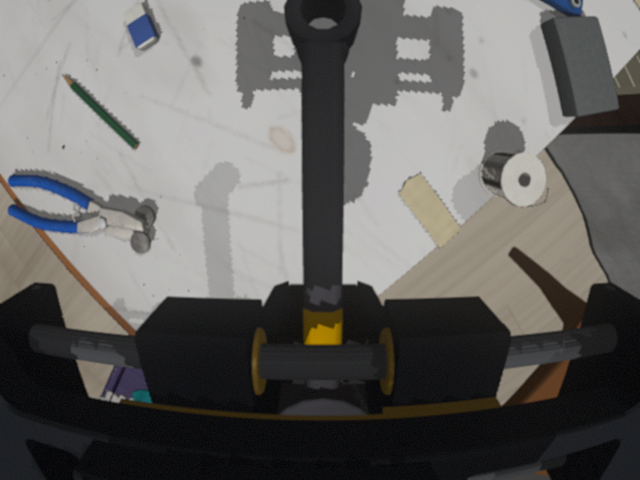

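View pics/d7.png

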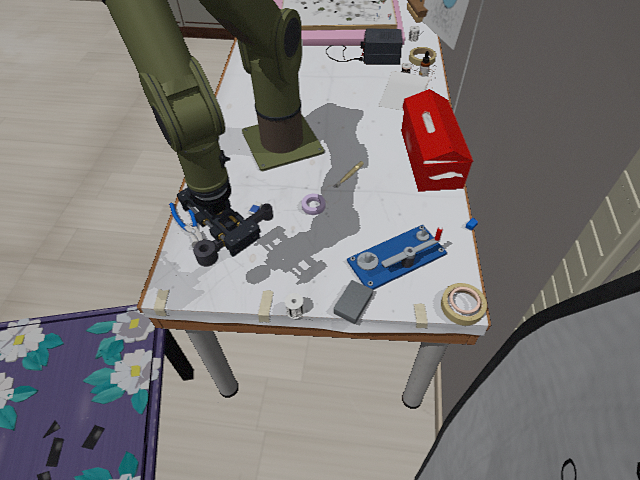

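```bash
python3 -m inch '[[1,[0.5,0.3,0],0],[1,[1.5,1,0],0.5],[1,[3,2,0],1.5],[1,[5,3.2,0],2.5],[1,[7.5,4.8,0],4],[1,[10,6.4,0],5.5],[1,[12.5,8,0],7],[1,[15,9.6,0],8],[1,[17.5,11.2,0],9.5],[1,[20,12.7,0],11],[1,[22.5,14.3,0],12],[1,[25,15.9,0],13.5],[1,[27,17.2,0],14.5],[1,[28.7,18.3,0],15.2],[1,[29.8,19,0],15.6],[1,[30.5,19.4,0],15.8],[1,[30.75,19.6,0],15.8],[1,[30.75,19.6,0],15.8],[1,[30.75,19.6,0],15.8]]'
python3 - <<'E'
from h import *
p=viewer.camera_params('wrist')
for c in ['wrist','scene','side']: snap(c,c+'8')
s=r.get_state();print(s['contact_force'],s['opening']*88)
plan((0.5195,0.0905,0.115),5.55)
E
cp pics/wrist8.png pics/w8.png
python3 - <<'E'
import cv2
a=cv2.imread('pics/scene8.png');b=cv2.imread('pics/side8.png')
cv2.imwrite('pics/c8.png',cv2.resize(a[190:310,310:450],None,fx=5,fy=5,interpolation=2))
cv2.imwrite('pics/d8.png',cv2.resize(b[190:310,320:460],None,fx=5,fy=5,interpolation=2))
E
```

```text
clock: 15.75
tool_pos: [0.5203, 0.0889, 0.1695]
eef_rot: [0.672, 0.74, -0.001, 0.0]
contact_force: [0.3, -0.4, -5.3]
opening: 0.159
[ 0.65178177  0.9217073  -5.2131218 ] 13.440879123085098
cur [0.5204 0.0893 0.1697] psi 5.54 tilt z [-2.e-04 -8.e-04 -1.e+00] -> shift [ 0.14 -0.08  5.47] yaw -0.01
```

View pics/w8.png

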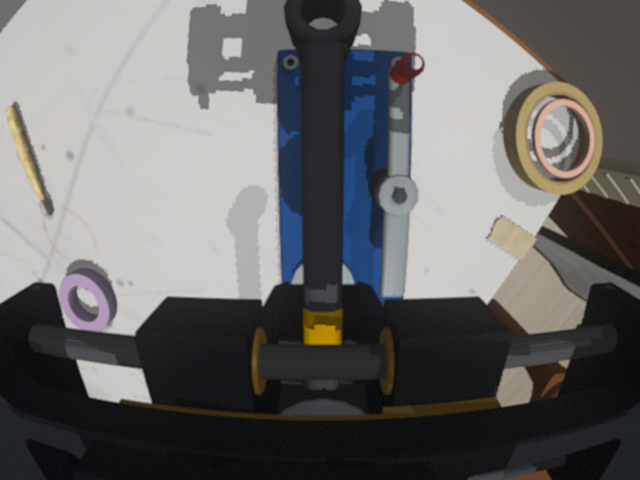

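View pics/c8.png

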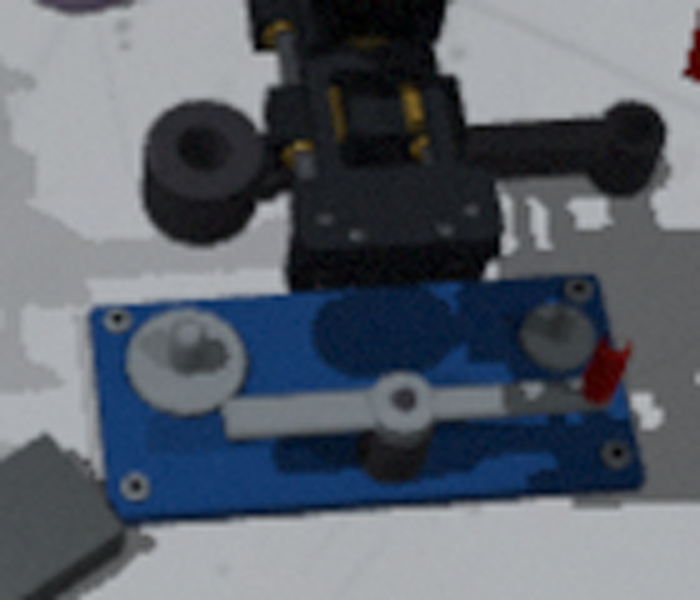

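View pics/d8.png

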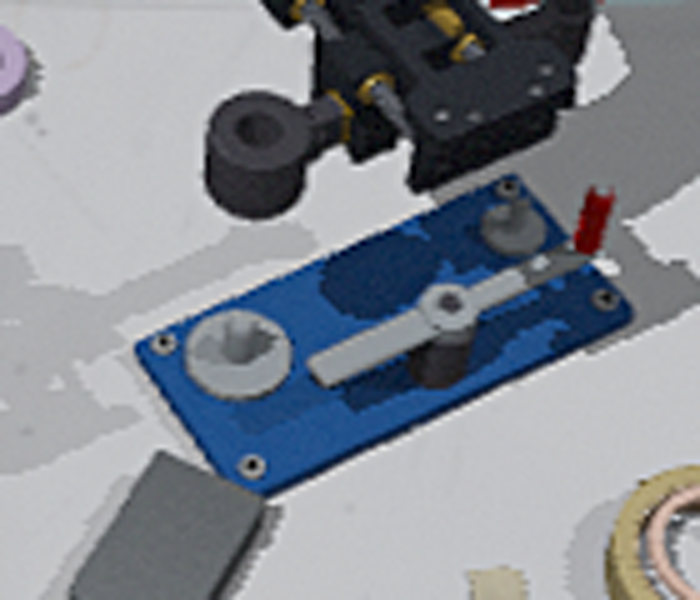

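Everything is clear of the fixture. I'll lower to underside ≈ 95 mm, then check the plan alignment.

```bash
python3 -m inch '[[1,[0.1,-0.1,0.5],0],[1,[0.1,-0.1,1.5],0],[1,[0.1,-0.1,2.5],0],[1,[0.1,-0.1,3.5],0],[1,[0.1,-0.1,4.5],0],[1,[0.1,-0.1,5.2],0],[1,[0.1,-0.1,5.5],0],[1,[0.1,-0.1,5.5],0],[1,[0.1,-0.1,5.5],0]]'
python3 - <<'E'
from h import *
p=viewer.camera_params('wrist')
for c in ['wrist','scene','side']: snap(c,c+'9')
s=r.get_state();print(s['contact_force'],s['opening']*88)
plan((0.5195,0.0905,0.115),5.55)
print('wrist eye pred',proj('wrist',(.5093,.2033,.115-.0197+.032),p))
for c in ['scene','side']:
    q=viewer.camera_params(c); zt=.115-.0197
    print(c,'pred hubtop',proj(c,(.525,.04,zt+.036),q),'eyetop',proj(c,(.5093,.2033,zt+.032),q))
a=cv2.imread('pics/scene9.png');b=cv2.imread('pics/side9.png')
cv2.imwrite('pics/c9.png',cv2.resize(a[190:310,310:450],None,fx=5,fy=5,interpolation=2))
cv2.imwrite('pics/d9.png',cv2.resize(b[190:310,320:460],None,fx=5,fy=5,interpolation=2))
a=cv2.imread('pics/wrist9.png')
cv2.imwrite('pics/w9.png',cv2.resize(a[0:120,250:450],None,fx=4,fy=4,interpolation=2))
E
```

```text
clock: 16.8
tool_pos: [0.5196, 0.0914, 0.1149]
eef_rot: [0.672, 0.741, 0.0, 0.0]
contact_force: [-0.6, 0.5, -5.4]
opening: 0.15
[-0.57177152  1.41008843 -6.27731999] 13.545682793786458
cur [0.5197 0.0913 0.1151] psi 5.61 tilt z [ 1.e-03  2.e-04 -1.e+00] -> shift [-0.08 -0.03  0.01] yaw 0.06
wrist eye pred [322.45122774  12.01583183]
scene pred hubtop [349.84181142 234.73662101] eyetop [431.47829348 230.48005881]
side pred hubtop [370.62490455 230.80409192] eyetop [430.16055952 205.9796746 ]
```

View pics/w9.png

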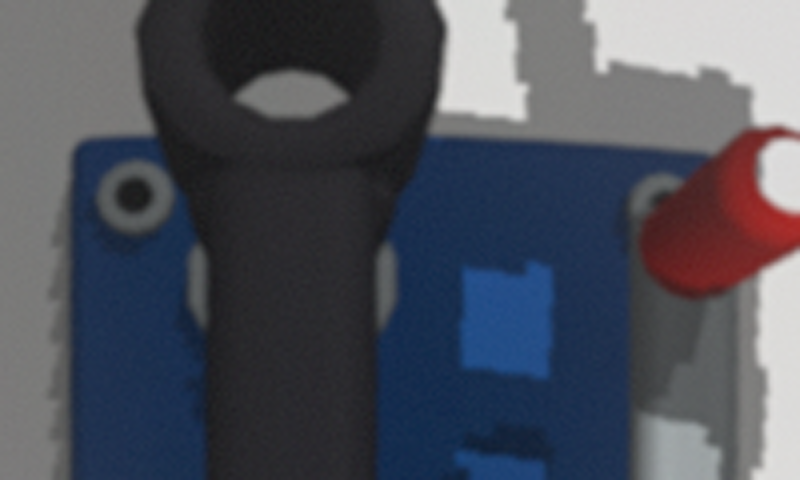

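View pics/c9.png

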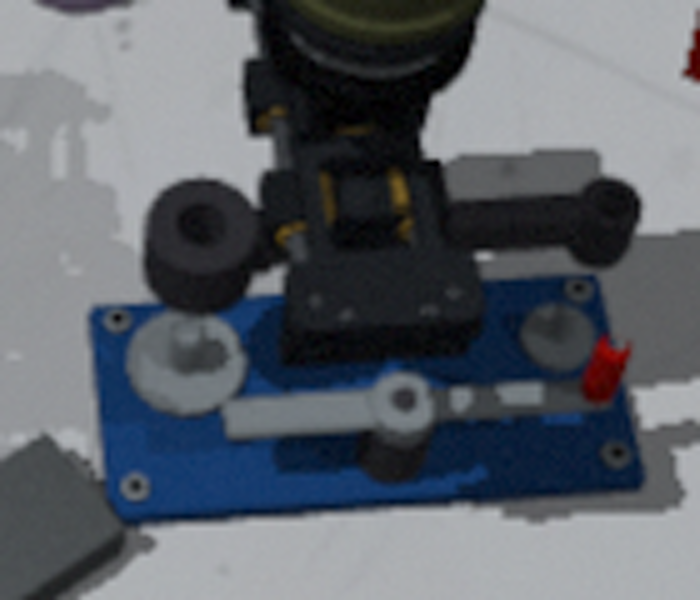

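View pics/d9.png

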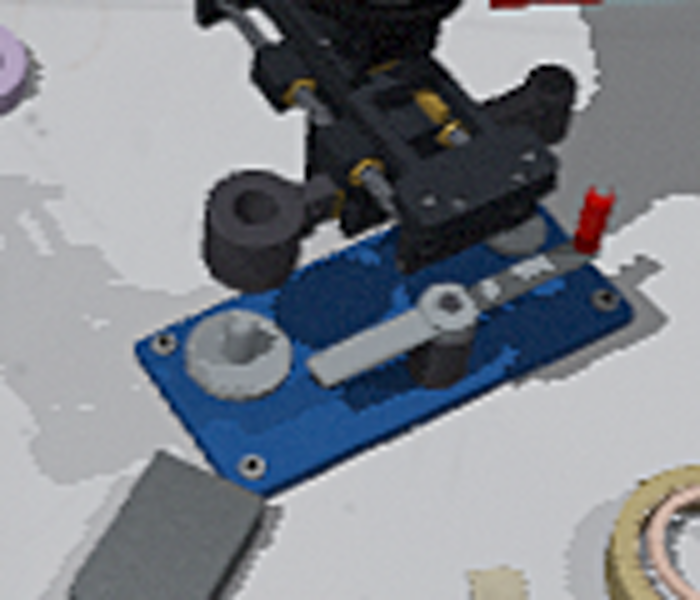

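```bash
python3 -m inch '[[1,[0,0,0],0],[1,[0,0,0],0],[1,[0,0,0],0]]'; python3 -c "
from h import *
s=r.get_state();print(s['contact_force'],s['opening']*88,abs(s['qd']).max()); print(r.finish_job())"
```

```text
clock: 17.25
tool_pos: [0.5195, 0.0912, 0.1148]
eef_rot: [0.672, 0.741, 0.0, 0.0]
contact_force: [0.2, 0.5, -5.4]
opening: 0.156
[ 0.18648374  0.45111415 -5.38182821] 13.719426781002435 0.0017970191670195331
the job is handed in; nothing more can be done
None
```

I opened the clamp, picked up the bracket by its yellow band and handed the job in at about 17 s, with the bracket still held level over the fixture.

- **Clamp:** I pinched the red knob and swung the handle until the reaction force rose to about 12 N at the stop. The pictures then showed the bar parallel to the plate's edge. The knob lay where an angle of about 1.57 rad would put it.
- **Pick-up:** I gripped the bracket across the band at 45 N. The jaws stopped at about 13.6 mm on the 14 mm arm. The lifted weight reads about 5.4 N.
- **Final hold:** The bracket's underside is about 95 mm above the table, which is 50 mm above the post tips. The tool points straight down, and the joints were nearly still (under 0.002 rad/s).
- **Alignment:** In the scene view, the hub and eye appear within 1 px of where they should be over their posts. The side view and wrist view are within about 1–4 px. I take that as about 2–3 mm of error in plan.
- **Contact:** Nothing touches the fixture in the pictures. The block and spool were not touched.

**Disagreement corrected:** My first estimate of the thin pin was about 6 mm off, because I misread its tip in the scene picture. It put the posts 161 mm apart, but they are 164 mm apart. I re-measured from the post discs, the plate screws and the wrist view, which agreed with each other to about 2 mm, and used that position.

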